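Pry the white outlet cover off its clips

ROBOT

A 7-joint arm with a two-finger parallel gripper is mounted at the origin on the work surface. World frame = base frame: x ahead of the robot, y to its left, z up, the work surface at z = 0. Lengths are in m, angles in rad, forces in N, time in s.
With the tool pointing down it reaches from about 0.4 to 0.85 m from the base axis. Payload 4.5 kg.
Tool frame: the origin (TCP) lies at the very end of the fingers, on their centre line; the grasp point (between the pads) lies 19 mm behind it (r.pinch_z is the distance from the TCP to the grasp point, in m); x points along the fingers, y is the direction in which the jaws open and shut, and the axes are right-handed (so a half turn about x gives the same grasp; the last joint's range is limited). The gripper opens to 88 mm and grips with 3 to 60 N. Pads are 18 mm wide; open, the fingers measure 123 mm over their backs; the gripper's body (75 mm by 187 mm) begins 45 mm behind the grasp point.
Start: joints at [-1.078, 0.689, -0.195, 1.565, 0.157, 0.902, -0.215], TCP at [0.277, 0.56, 0.211] pointing down, gripper open.
Joint ranges: [-3.01, 3.01], [-0.46, 2.08], [-1.47, 1.51], [0.13, 2.56], [-1, 4.14], [0.04, 2.09], [-2.66, 2.66]. Speed limits (rad/s): [2.57, 2.57, 3.14, 3.14, 3.14, 3.14, 3.14].

INTERFACE

Orientations are given as a unit quaternion [x, y, z, w].
In Python, from plant import telemetry, cams, job, r gives the robot as it stands.
- The arm moves only by the tool send_rows, never from a script. Its argument "commands" is one flat list of numbers, 7 for each row, row after row: the shift along the world's x, y, z as a fraction of full scale, then the turn, a rotation vector about the world's x, y, z as a fraction of full scale, then the closure, from 0 (fully open) to 1 (shut). In form: [dx, dy, dz, wx, wy, wz, claw, dx, dy, dz, wx, wy, wz, claw, ...]. A call has 1 to 12 rows; each row shifts and turns the pose as measured when the row begins; what a row does not reach is not made up. Full scale, the value 1, is 250 mm for a shift and 90 degrees for a turn. A row lasts 1/10 s, in which the tool goes at most 50 mm and 8.59 degrees, less where a joint would pass 70% of its speed; a pose out of reach is approached as far as the arm can. A call with a number of a shift or a turn outside -1 to 1 is refused whole. A call with a gripper value outside its range is refused whole. The fingers move at their own pace and stop on an object; "newtons" is the grip in N (left out, the last holds). Time passes only in rows, so rows that do not move let the fingers close. It gives the time, the measured TCP pose, the force and the opening at its end, in the units of the state.
- telemetry.get_state(): the state, without advancing time (a new reading comes with each control period).
- cams.snapshot(name): name is "scene" or "top" or "wrist"; returns a dict with "image" (384x512x3 uint8, blue, green, red), "intrinsics" (3x3 intrinsics, pixels), "world_to_cam" (4x4, takes a point from world to camera coordinates). Camera axes: x right, y down, z forward; pixel columns grow to the right and rows downward; lengths in m; the calibration is good to about 2 mm. A picture is of the moment at which its call begins. There is no depth.
- job.finish_job(): hands the job in, once; it reports no verdict.
The state is a dict: "clock": time; "q": joint angles; "qd": joint speeds; "joint_torque": joint torques, N m; "tool_pos": TCP position; "eef_rot": TCP orientation; "contact_force": force on the tool from outside, world axes, zero at the start; "moment": the same for the moment, N m; "opening": opening from 0.0 (shut) to 1.0 (fully open).
Only numpy, scipy, OpenCV 4.12 (cv2) and the standard library are available. Lean on these libraries where they do the work, as an engineer would, in place of code of your own. Each camera call takes 0.05 s, during which the arm holds its last target.

TASK

Pick up the yellow-handled flat pry blade, slide its blade through the notch under the edge of the white cover and pry that edge up until the cover pops out of its two side clips and stays up on its own. Then lay the blade tool flat back down on the desk and let go. Use only the blade on the white cover, not the fingers, and leave the black cover in its box.

Things in the scene. Friction and masses are not known exactly. Their poses are not given: they have to be found in the camera images.
- pry_grip (a point): Loose pry tool, 160 g, flat on the desk. Point: 34 mm above its underside, in its upright yellow grip fin: 60 long (x), 18 thick (y: pinch here from above), 3 to 52 mm above the underside. Axes: x to the blade tip, z up. Steel base plate 70 x 44 x 3 mm under the fin; from its front the steel blade, 24 wide, 3 thick, level with the underside, runs forward; tip 90 mm ahead of this point.
- white_notch (a point): Middle of the notch in the front wall of the fixed dark grey box with the WHITE cover, right below the cover's edge and 36 mm above the desk. Box 118 (x) x 98 x 50 mm high; x level into the box, away from the robot. Notch 44 wide, from 26 mm above the desk up to the cover's underside at 46. Outer face 9 mm before this point; a level blade may go in till its tip is 20 to 40 mm past it.
- white_edge (a point): Middle of the WHITE cover's notch edge (orange bar beside it), 48 mm above the desk when seated; x across the cover. Loose cover 100 (x) x 80 x 4 mm, 60 g, under 2 sprung ball clips on black posts (64 mm high) at its sides, 35 mm from this edge. Lifting takes up to 6 N; it turns about its far edge, is free once this edge is 18 mm up (raise it 25 or more), then rests on the clips, edge 15 to 19 mm up.
- black_edge (a point): The same point on the BLACK cover of a second box, alike in all else. Leave it seated.
Mind the look-alikes: they are no part of the job. Of the things that look like the part that bears pry_grip, the smallest one is meant.

How it is judged:
By the outcome, as a careful person would: the job done as asked, in the order asked, and still so for the second after the job is handed in, with the robot touching nothing.
It also fails if it takes over 48 s, if anything falls off the work surface, if the arm or the gripper's body presses on something with over 40 N, if the wrist force passes 120 N, or if a joint passes its speed limit or range.

## Working session

There is one attempt and no reset: what is moved stays moved. The work goes in short steps, Python scripts to look and compute and a tool call to move; the robot and the scene stay as the last step left them, time stands still between calls to the robot, and variables do not carry over. Pictures are saved under pics/ and viewed, and the job is handed in when it is done.

Besides the shell and the picture viewer there is one more tool, called after "Emit:" by a JSON object that holds its "op" and its "data", one argument or row to a line. send_rows: Moves the arm, as the interface text tells. Its arguments: {"type":"object","properties":{"commands":{"type":"array"},"newtons":{"type":"number"}},"required":["commands"]}

```bash
ls; mkdir -p pics
cat > h.py <<'E'
import numpy as np, cv2
from plant import telemetry, cams, job, r
def snap(n,f):
    s=cams.snapshot(n); cv2.imwrite('pics/'+f+'.png',s['image']); np.savez('pics/'+f+'.npz',K=s['intrinsics'],T=s['world_to_cam'],im=s['image']); return s
def load(f):
    d=np.load('pics/'+f+'.npz'); return d['K'],d['T'],d['im']
def proj(f,p):
    K,T,_=load(f); c=T[:3,:3]@np.array(p,float)+T[:3,3]; u=K@c; return u[:2]/u[2]
def ray(f,px):
    K,T,_=load(f); d=np.linalg.inv(K)@[px[0],px[1],1]; R=T[:3,:3]; return -R.T@T[:3,3], R.T@d
def atz(f,px,z):
    o,d=ray(f,px); return o+d*(z-o[2])/d[2]
def tri(*obs):
    A=np.zeros((3,3));b=np.zeros(3)
    for f,px in obs:
        o,d=ray(f,px); d=d/np.linalg.norm(d); P=np.eye(3)-np.outer(d,d); A+=P;b+=P@o
    x=np.linalg.solve(A,b); return x,[np.round(proj(f,x)-px,1) for f,px in obs]
def crop(f,x0,y0,x1,y1,k,out):
    im=load(f)[2][y0:y1,x0:x1]; cv2.imwrite('pics/'+out+'.png',cv2.resize(im,None,fx=k,fy=k,interpolation=cv2.INTER_CUBIC))
E
python3 - <<'E'
from h import *
for n in('scene','top','wrist'): snap(n,n+'0')
print(telemetry.get_state(), r.pinch_z)
E
```

```text
pics
{'clock': 0.15, 'q': array([-1.07819421,  0.68980713, -0.19450765,  1.56607337,  0.15729651,
        0.90250786, -0.2150741 ]), 'qd': array([ 0.00047699, -0.00261695, -0.00228653, -0.00276507,  0.00016446,
       -0.00047318,  0.00072147]), 'joint_torque': array([-7.28808718e-04, -5.27863777e+01, -1.26852427e+00, -1.53586560e+01,
       -5.25542221e-02,  3.88357716e-03,  9.37812729e-05]), 'tool_pos': array([0.27661377, 0.55988444, 0.2101924 ]), 'eef_rot': array([ 0.16027571,  0.68866233, -0.16126017,  0.68851366]), 'contact_force': array([ 0.09821666, -0.26049445,  0.21835331]), 'moment': array([-0.00238584,  0.03297379, -0.01734096]), 'opening': 0.9985754057129028} 0.0187
```

View pics/scene0.png

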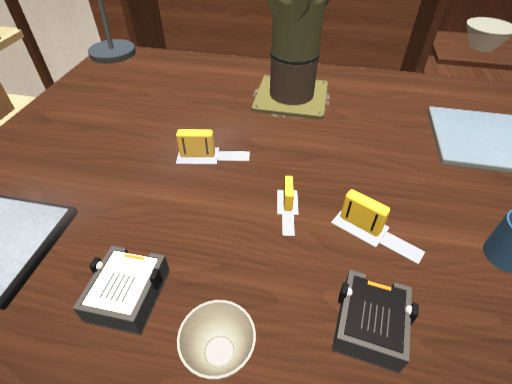

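View pics/top0.png

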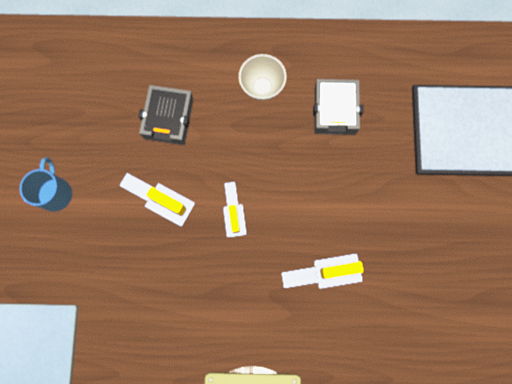

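View pics/wrist0.png

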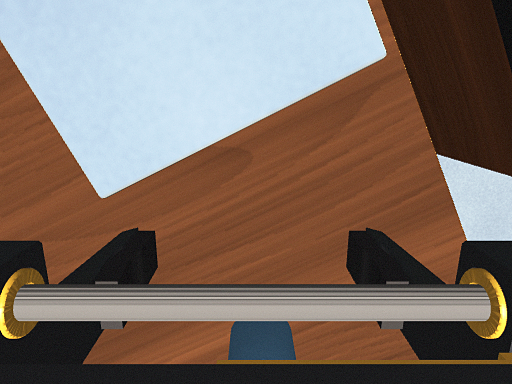

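Three yellow-handled tools in the top view: A (234,218), B (165,200) and C (341,270). A looks smallest. The white box is at top (338,105) and the black one at (166,113). I'll check with enlarged crops.

Run:
```python
from h import *
crop('top0',205,170,275,245,8,'tA'); crop('top0',300,65,380,145,7,'tW'); crop('scene0',250,165,330,245,7,'sA'); crop('scene0',70,235,180,335,6,'sW')
for f in('scene0','top0'):
    K,T,_=load(f); print(f,K[0,0],-T[:3,:3].T@T[:3,3])
```

```text
scene0 350.0311543979038 [0.95041964 0.08276991 0.54480161]
top0 484.8977179899662 [ 0.2906557  -0.01304187  1.10779455]
```

View pics/tA.png

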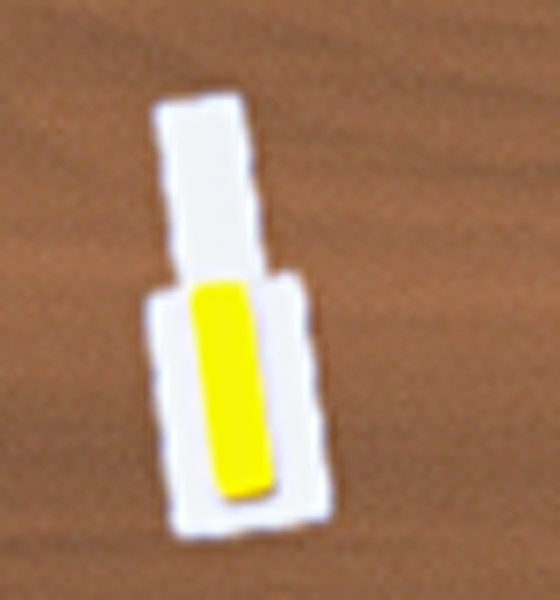

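View pics/tW.png

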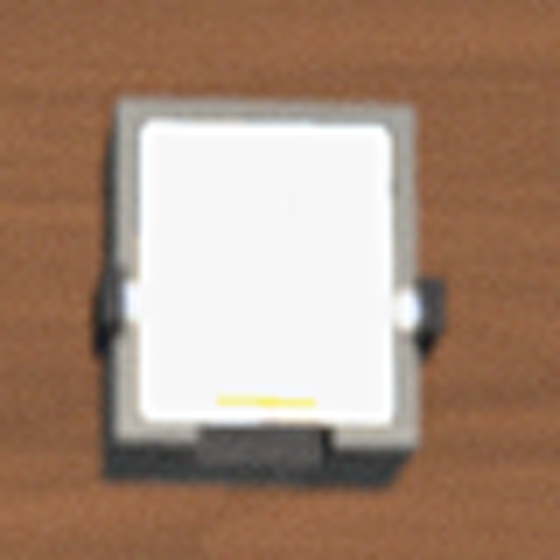

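View pics/sA.png

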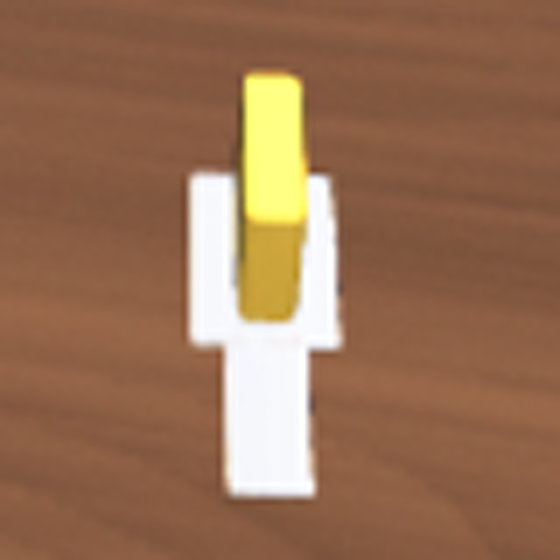

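View pics/sW.png

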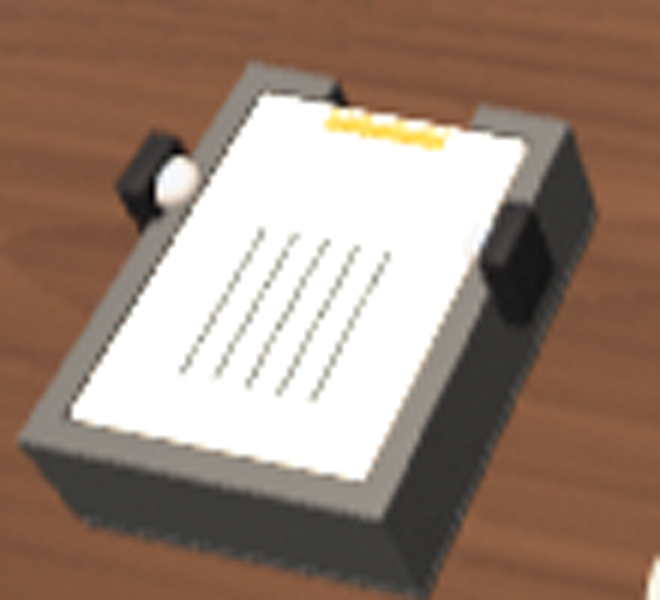

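```bash
cat >> h.py <<'E'
def up(p,k,x0,y0): return np.array([(p[0]+.5)/k-.5+x0,(p[1]+.5)/k-.5+y0])
E
python3 - <<'E'
from h import *
t=lambda p:up(p,8,205,170); s=lambda p:up(p,7,250,165); w=lambda p:up(p,7,300,65); sw=lambda p:up(p,6,70,235)
np.set_printoptions(precision=4,suppress=True)
for n,a,b in [('tipL',(155,102),(315,494)),('tipR',(242,95),(230,496)),('bFL',(147,297),(342,345)),('bFR',(303,272),(190,345)),('bRL',(175,537),(332,175)),('bRR',(332,518),(190,173)),('finFL',(192,287),(305,222)),('finFR',(246,283),(246,220)),('finRL',(222,500),(300,76)),('finRR',(272,490),(247,76))]:
    x,e=tri(('top0',t(a)),('scene0',s(b))); print(n,x,e, atz('top0',t(a),.052 if 'fin' in n else .003))
print('BOX')
for n,a,b,z in [('cFL',(137,420),(525,142),.05),('cFR',(395,420),(265,92),.05),('cBL',(143,122),(365,482),.05),('cBR',(388,122),(70,415),.05),('bFL',(115,440),(570,122),.05),('bFR',(418,440),(250,65),.05),('bBL',(118,102),(380,520),.05),('bBR',(412,104),(20,440),.05),('orange',(267,402),(385,130),.05)]:
    x,e=tri(('top0',w(a)),('scene0',sw(b))); print(n,x,e,atz('top0',w(a),z),atz('scene0',sw(b),z))
E
```

```text
tipL [0.5236 0.0747 0.0044] [array([-0.1,  0. ]), array([-0.2, -0. ])] [0.524  0.0745 0.003 ]
tipR [0.5267 0.0506 0.0013] [array([-0.5,  0. ]), array([-0.6, -0. ])] [0.5265 0.0492 0.003 ]
bFL [0.4664 0.0755 0.0033] [array([-0.2,  0. ]), array([-0.3, -0. ])] [0.4665 0.075  0.003 ]
bFR [0.4745 0.0312 0.0023] [array([-0.4,  0. ]), array([-0.5, -0. ])] [0.4745 0.0302 0.003 ]
bRL [0.3973 0.0648 0.0044] [array([-0.,  0.]), array([-0., -0.])] [0.3974 0.0649 0.003 ]
bRR [0.4036 0.0206 0.0026] [array([-0.1,  0. ]), array([-0.1, -0. ])] [0.4036 0.0203 0.003 ]
finFL [0.4623 0.0601 0.0478] [array([-0.4,  0. ]), array([-0.5, -0. ])] [0.4617 0.0588 0.052 ]
finFR [0.4638 0.0444 0.0469] [array([-0.1,  0. ]), array([-0.1, -0. ])] [0.463  0.0439 0.052 ]
finRL [0.4031 0.0505 0.0491] [array([-0.7,  0.1]), array([-0.7, -0. ])] [0.403  0.0489 0.052 ]
finRR [0.4062 0.0359 0.0491] [array([-0.2,  0. ]), array([-0.2, -0. ])] [0.4059 0.0353 0.052 ]
BOX
cFL [ 0.6532 -0.1435  0.0486] [array([ 0.5, -0.2]), array([0.7, 0. ])] [ 0.6523 -0.1423  0.05  ] [ 0.6543 -0.1441  0.05  ]
cFR [ 0.6531 -0.225   0.0494] [array(
[... 263 characters left out ...]
array([-1.2,  0.1])] [ 0.757  -0.2261  0.05  ] [ 0.7537 -0.2238  0.05  ]
bFL [ 0.6453 -0.1348  0.0497] [array([-0.1,  0.1]), array([-0.2, -0. ])] [ 0.6453 -0.1351  0.05  ] [ 0.6455 -0.1343  0.05  ]
bFR [ 0.6461 -0.2324  0.0508] [array([-0.5,  0.2]), array([-0.7, -0. ])] [ 0.6469 -0.2336  0.05  ] [ 0.6454 -0.2317  0.05  ]
bBL [ 0.7632 -0.1366  0.0486] [array([-0.1,  0.1]), array([-0.2,  0. ])] [ 0.7627 -0.1367  0.05  ] [ 0.7636 -0.1356  0.05  ]
bBR [ 0.7627 -0.2332  0.0504] [array([-0.4,  0.2]), array([-0.8,  0. ])] [ 0.7635 -0.2342  0.05  ] [ 0.7622 -0.2323  0.05  ]
orange [ 0.6587 -0.1842  0.0505] [array([-0.2,  0.1]), array([-0.3, -0. ])] [ 0.6591 -0.1847  0.05  ] [ 0.6584 -0.184   0.05  ]
```

The tool measures as expected: A is 44 x 70 mm at the base, its tip is about 90 mm ahead, and its yaw is 9°. It is clearly the smallest of the three. The white box's front face is at x≈0.646, the notch middle is at about (0.655, -0.184), and its yaw is about 0. I'm moving above the tool now.

Emit:
{"op": "send_rows", "data": {
  "commands": [0.06, -0.18, 0, 0, 0, 0.036, 0, 0.06, -0.18, 0, 0, 0, 0.036, 0, 0.06, -0.18, 0, 0, 0, 0.036, 0, 0.06, -0.18, 0, 0, 0, 0.036, 0, 0.06, -0.18, 0, 0, 0, 0.036, 0, 0.06, -0.18, 0, 0, 0, 0.036, 0, 0.06, -0.18, 0, 0, 0, 0.036, 0, 0.06, -0.18, 0, 0, 0, 0.036, 0, 0.06, -0.18, 0, 0, 0, 0.036, 0, 0.06, -0.18, 0, 0, 0, 0.036, 0],
  "newtons": 60
}}

```text
clock: 1.15
tool_pos: [0.4238, 0.1007, 0.2085]
eef_rot: [-0.051, 0.707, 0.052, 0.704]
contact_force: [1.3, 1.1, 0.2]
opening: 1.0
```

```bash
cat >> h.py <<'E'
from scipy.spatial.transform import Rotation as Ro
def st():
    s=telemetry.get_state(); R=Ro.from_quat(s['eef_rot']).as_matrix()
    np.set_printoptions(precision=4,suppress=True)
    print('t',s['clock'],'p',s['tool_pos'],'F',s['contact_force'],'M',s['moment'],'op',s['opening'],'x',R[:,0],'y',R[:,1],'yaw',np.degrees(np.arctan2(-R[0,1],R[1,1])),'q',s['q']); return s
E
python3 -c "
from h import *
st()"
```

```text
t 1.15 p [0.4238 0.1007 0.2085] F [1.3406 1.111  0.2315] M [ 0.0154 -0.0103 -0.0045] op 0.9996536662227095 x [-0.0047  0.0016 -1.    ] y [-0.1446  0.9895  0.0023] yaw 8.313409726007482 q [-0.0373  0.4806 -0.4428  2.0999  0.3357  0.6322  1.0054]
```

Emit:
{"op": "send_rows", "data": {
  "commands": [0.05, -0.08, -0.1, 0, 0, 0.004, 0, 0.04, -0.06, -0.1, 0, 0, 0.004, 0, 0, 0, -0.1, 0, 0, 0, 0, 0, 0, 0, 0, 0, 0, 0, 0, 0, 0, 0, 0, 0, 0]
}}

```text
clock: 1.65
tool_pos: [0.4496, 0.0535, 0.1316]
eef_rot: [-0.051, 0.706, 0.049, 0.704]
contact_force: [-0.1, 0.7, -0.1]
opening: 1.004
```

```bash
python3 -c "
from h import *
st(); snap('wrist','w1'); snap('top','t1')"
```

```text
t 1.65 p [0.4496 0.0535 0.1316] F [-0.0866  0.6651 -0.0944] M [ 0.0376 -0.0565 -0.0038] op 1.0036485791029996 x [-0.0025 -0.0025 -1.    ] y [-0.1406  0.9901 -0.0022] yaw 8.082386099248454 q [-0.0092  0.6286 -0.3327  2.1412  0.4678  0.4441  1.0015]
```

View pics/w1.png

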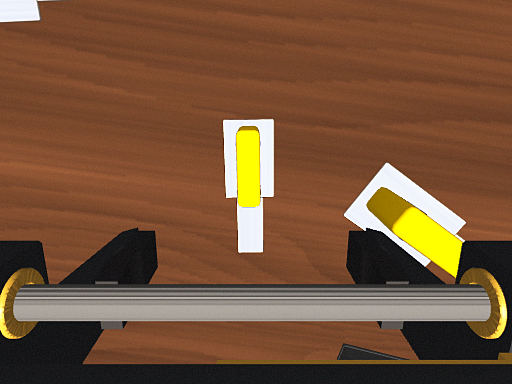

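```bash
python3 -c "
from h import *
for p in [(237,129),(260,129),(260,207),(237,207)]: print(atz('w1',p,.052))
for p in [(238,252),(262,252),(224,120),(273,120)]: print(atz('w1',p,.003))
print('B',atz('top0',(193,205),.003),atz('top0',(180,224),.003),atz('top0',(183,208),.07))
"
```

```text
[0.40560116 0.0360006  0.052     ]
[0.40324588 0.05253724 0.052     ]
[0.46193304 0.06126422 0.052     ]
[0.46444138 0.04371697 0.052     ]
[0.52451164 0.0504256  0.003     ]
[0.52126526 0.07308354 0.003     ]
[0.40381143 0.02234042 0.003     ]
[0.39786289 0.0641222  0.003     ]
B [0.46923113 0.14431168 0.003     ] [0.42463031 0.17222849 0.003     ] [0.45145163 0.15616739 0.07      ]
```

Emit:
{"op": "send_rows", "data": {
  "commands": [-0.006, -0.014, -0.1, 0, 0, 0.003, 0.4, 0, 0, -0.1, 0, 0, 0, 0.4, 0, 0, -0.1, 0, 0, 0, 0.4, 0, 0, -0.1, 0, 0, 0, 0.4, 0, 0, 0, 0, 0, 0, 0.4]
}}

```text
clock: 2.25
tool_pos: [0.4545, 0.0559, 0.0358]
eef_rot: [-0.053, 0.7, 0.055, 0.711]
contact_force: [0.2, -0.0, 0.4]
opening: 0.607
```

```bash
python3 -c "
from h import *
st()"
```

```text
t 2.25 p [0.4545 0.0559 0.0358] F [ 0.2346 -0.0429  0.3569] M [0.0415 0.0338 0.0296] op 0.6068216260761498 x [ 0.0152  0.0045 -0.9999] y [-0.1519  0.9884  0.0021] yaw 8.735063657398518 q [-0.1594  0.8157 -0.1019  2.2078  0.6113  0.1278  0.8876]
```

Emit:
{"op": "send_rows", "data": {
  "commands": [-0.006, -0.02, -0.03, -0.003, 0.01, -0.003, 0.4, 0, 0, -0.02, 0, 0, 0, 0.4, 0, 0, 0, 0, 0, 0, 0.4]
}}

```text
clock: 2.55
tool_pos: [0.4551, 0.052, 0.0256]
eef_rot: [-0.052, 0.704, 0.053, 0.706]
contact_force: [0.3, 0.2, 0.6]
opening: 0.598
```

```bash
python3 -c "
from h import *
st()"
```

```text
t 2.55 p [0.4551 0.052  0.0256] F [0.297  0.1823 0.5711] M [ 0.0345  0.0438 -0.0353] op 0.5979461016729006 x [ 0.0033  0.0011 -1.    ] y [-0.1481  0.989   0.0006] yaw 8.514144491335818 q [-0.1527  0.8389 -0.0995  2.1973  0.6154  0.1276  0.8888]
```

Emit:
{"op": "send_rows", "data": {
  "commands": [-0.008, -0.006, -0.03, 0, 0.003, 0, 0.4, 0, 0, -0.012, 0, 0, 0, 0.4, 0, 0, 0, 0, 0, 0, 0.4]
}}

```text
clock: 2.85
tool_pos: [0.4541, 0.0503, 0.0158]
eef_rot: [-0.051, 0.705, 0.053, 0.706]
contact_force: [-0.4, -0.4, -0.0]
opening: 0.6
```

```bash
python3 -c "
from h import *
st()"
```

```text
t 2.85 p [0.4541 0.0503 0.0158] F [-0.4216 -0.378  -0.0494] M [0.0147 0.023  0.0162] op 0.5998579451478954 x [ 0.0011  0.0023 -1.    ] y [-0.1469  0.9891  0.0021] yaw 8.449441339568505 q [-0.161   0.8603 -0.0791  2.201   0.6257  0.0989  0.8824]
```

Now closing.

Emit:
{"op": "send_rows", "data": {
  "commands": [0, 0, 0, 0, 0, 0, 1, 0, 0, 0, 0, 0, 0, 1, 0, 0, 0, 0, 0, 0, 1, 0, 0, 0, 0, 0, 0, 1, 0, 0, 0, 0, 0, 0, 1, 0, 0, 0, 0, 0, 0, 1],
  "newtons": 60
}}

```text
clock: 3.45
tool_pos: [0.4541, 0.0503, 0.0161]
eef_rot: [-0.051, 0.705, 0.053, 0.706]
contact_force: [-0.6, 0.3, -1.1]
opening: 0.196
```

```bash
python3 -c "
from h import *
st(); snap('wrist','w2'); snap('scene','s2')"
```

```text
t 3.45 p [0.4541 0.0503 0.0161] F [-0.6038  0.3461 -1.073 ] M [ 0.0018 -0.0299 -0.0515] op 0.19630161414829486 x [ 0.0014  0.0023 -1.    ] y [-0.147   0.9891  0.0021] yaw 8.452543131599485 q [-0.1609  0.8596 -0.0793  2.2011  0.6257  0.0992  0.8824]
```

View pics/s2.png

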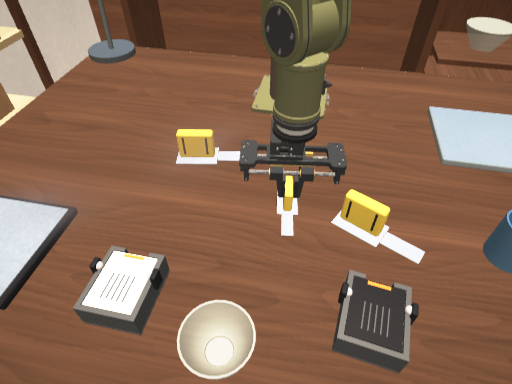

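View pics/w2.png

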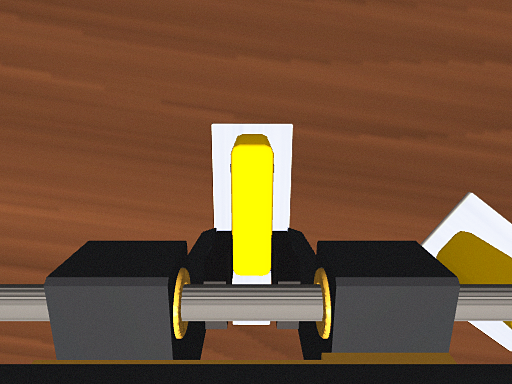

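Emit:
{"op": "send_rows", "data": {
  "commands": [0, 0, 0.06, 0, 0, 0, 1, 0, 0, 0.1, 0, 0, 0, 1, 0, 0, 0.1, 0, 0, 0, 1, 0.04, -0.06, 0.1, 0, 0, -0.012, 1, 0.06, -0.12, 0, 0, 0, -0.012, 1, 0.06, -0.12, 0, 0, 0, -0.012, 1, 0.06, -0.12, 0, 0, 0, -0.012, 1, 0.06, -0.12, 0, 0, 0, -0.012, 1, 0.06, -0.12, 0, 0, 0, -0.012, 1, 0.06, -0.12, 0, 0, 0, -0.012, 1, 0, 0, 0, 0, 0, 0, 1]
}}

```text
clock: 4.65
tool_pos: [0.5527, -0.1534, 0.1086]
eef_rot: [-0.005, 0.708, 0.006, 0.706]
contact_force: [-0.4, -0.4, -1.7]
opening: 0.19
```

```bash
python3 -c "
from h import *
st(); snap('wrist','w3'); snap('scene','s3')"
```

```text
t 4.65 p [ 0.5527 -0.1534  0.1086] F [-0.3753 -0.3702 -1.6928] M [-0.0059  0.0555  0.0589] op 0.1904311294503729 x [-0.0037  0.0008 -1.    ] y [-0.0151  0.9999  0.0009] yaw 0.8649429475967814 q [ 0.429   0.788  -0.4121  1.8033  0.4839  0.6557  1.32  ]
```

View pics/s3.png

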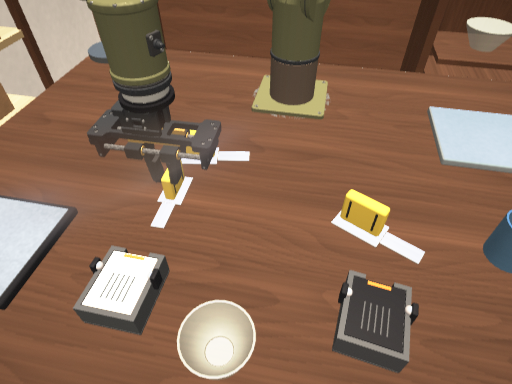

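Emit:
{"op": "send_rows", "data": {
  "commands": [0.01, -0.06, -0.06, 0, -0.001, -0.006, 1, 0.005, -0.06, -0.06, 0, -0.001, -0.006, 1, 0, 0, -0.06, 0, 0, 0, 1, 0, 0, -0.04, 0, 0, 0, 1, 0, 0, 0, 0, 0, 0, 1]
}}

```text
clock: 5.25
tool_pos: [0.5517, -0.1775, 0.0473]
eef_rot: [-0.0, 0.71, 0.005, 0.704]
contact_force: [-0.7, -0.1, -1.2]
opening: 0.191
```

```bash
python3 -c "
from h import *
st(); snap('wrist','w4'); snap('scene','s4');snap('top','t4')
crop('s4' if 0 else 's4',60,150,240,300,4,'s4c')"
```

```text
t 5.25 p [ 0.5517 -0.1775  0.0473] F [-0.6976 -0.0688 -1.1687] M [ 0.0208 -0.0078  0.0369] op 0.1911740102156023 x [-0.0081  0.0062 -0.9999] y [-0.007   1.      0.0063] yaw 0.4006450274716317 q [ 0.4411  0.8869 -0.3614  1.8081  0.5378  0.5547  1.3126]
```

View pics/s4c.png

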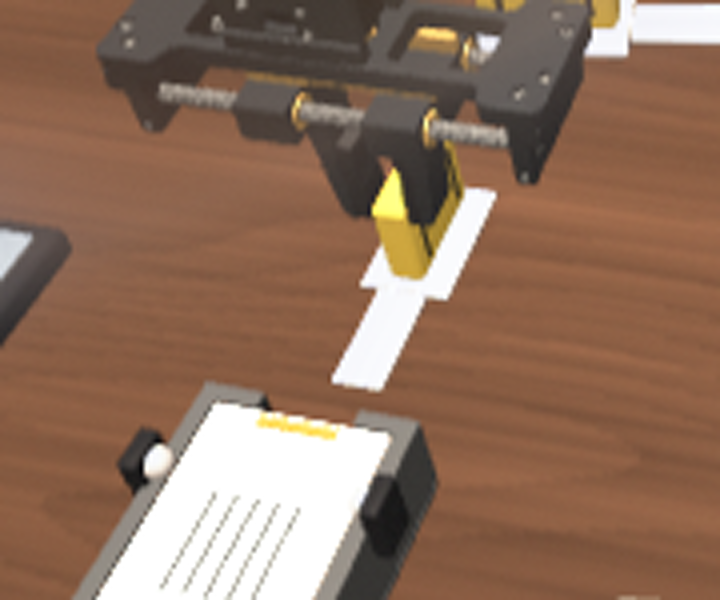

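View pics/t4.png

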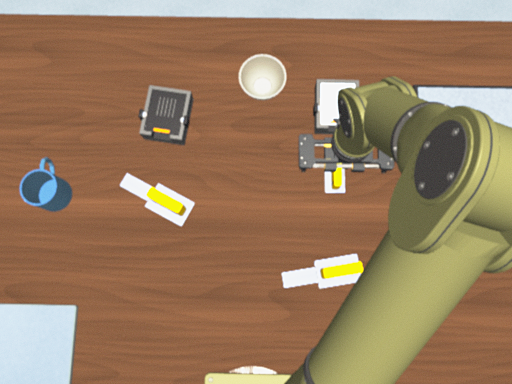

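View pics/w4.png

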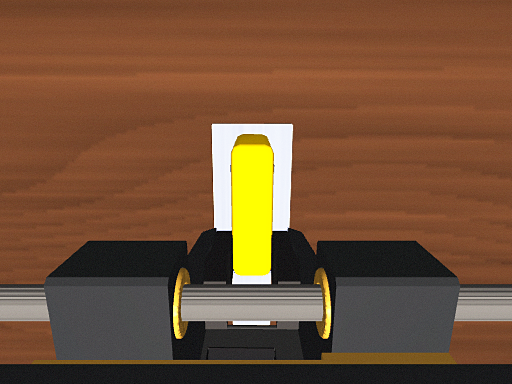

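```bash
python3 -c "
from h import *
for p in [(332,381),(384,389),(376,290),(424,298)]:
  print(up(p,4,60,150),atz('s4',up(p,4,60,150),.0345))
for y in(-.1655,-.1895):
  print((proj('s4',(.6217,y,.0345))-[60,150])*4)
"
```

```text
[142.625 244.875] [ 0.62353107 -0.18751248  0.0345    ]
[155.625 246.875] [ 0.62298279 -0.16314045  0.0345    ]
[153.625 222.125] [ 0.57011911 -0.18944119  0.0345    ]
[165.625 224.125] [ 0.57017493 -0.16544853  0.0345    ]
[378.64593197 384.31097168]
[328.06477565 375.49859637]
```

Emit:
{"op": "send_rows", "data": {
  "commands": [0.01, -0.03, 0.014, -0.003, -0.005, -0.011, 1, 0, 0, 0, 0, 0, 0, 1, 0, 0, 0, 0, 0, 0, 1]
}}

```text
clock: 5.7
tool_pos: [0.5577, -0.185, 0.0551]
eef_rot: [0.004, 0.704, -0.004, 0.71]
contact_force: [0.7, -0.6, -1.4]
opening: 0.193
```

```bash
python3 -c "
from h import *
st(); snap('scene','s5')
crop('s5',60,150,240,300,4,'s5c')"
```

```text
t 5.7 p [ 0.5577 -0.185   0.0551] F [ 0.7383 -0.616  -1.3973] M [ 0.0695 -0.0482 -0.0112] op 0.19256348281375898 x [ 0.0078  0.0004 -1.    ] y [0.0106 0.9999 0.0005] yaw -0.6101192431348731 q [ 0.449   0.8757 -0.3601  1.7994  0.5338  0.5562  1.3094]
```

View pics/s5c.png

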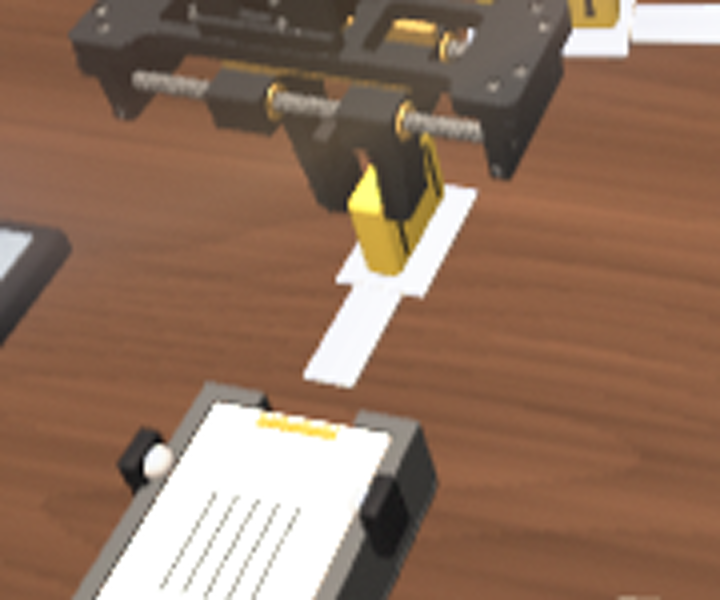

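Emit:
{"op": "send_rows", "data": {
  "commands": [0.03, 0, -0.014, 0, 0.003, 0, 1, 0.03, 0, 0, 0, 0, 0, 1, 0, 0, 0, 0, 0, 0, 1]
}}

```text
clock: 6.05
tool_pos: [0.5748, -0.1851, 0.052]
eef_rot: [0.004, 0.706, -0.004, 0.709]
contact_force: [0.8, 0.5, -1.8]
opening: 0.196
```

```bash
python3 -c "
from h import *
st(); snap('scene','s6')
crop('s6',60,150,240,300,4,'s6c')"
```

```text
t 6.05 p [ 0.5748 -0.1851  0.052 ] F [ 0.7507  0.5009 -1.7911] M [ 0.0466 -0.0049  0.0262] op 0.19566560913291928 x [ 0.0045  0.     -1.    ] y [0.0107 0.9999 0.0001] yaw -0.6103230003051451 q [ 0.4421  0.8968 -0.3678  1.7459  0.5246  0.5932  1.3202]
```

View pics/s6c.png

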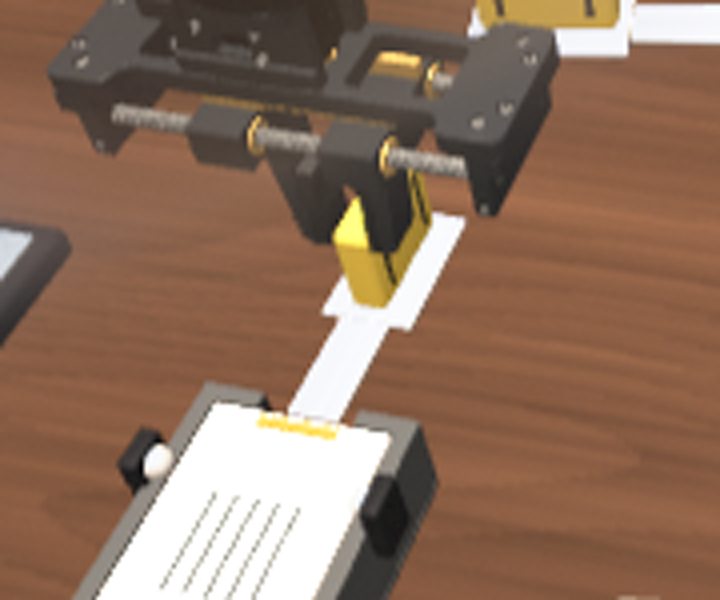

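Emit:
{"op": "send_rows", "data": {
  "commands": [0.04, 0, -0.002, 0, 0, 0, 1, 0.04, 0, -0.002, 0, 0, 0, 1, 0.04, 0, 0, 0, 0, 0, 1, 0.03, 0, 0, 0, 0, 0, 1, 0, 0, 0, 0, 0, 0, 1]
}}

```text
clock: 6.6
tool_pos: [0.6124, -0.1847, 0.05]
eef_rot: [0.004, 0.707, -0.003, 0.707]
contact_force: [-0.7, -0.8, -1.4]
opening: 0.193
```

```bash
python3 -c "
from h import *
st(); snap('scene','s7')
crop('s7',60,150,240,300,4,'s7c')"
```

```text
t 6.6 p [ 0.6124 -0.1847  0.05  ] F [-0.7301 -0.8336 -1.3616] M [0.0487 0.0068 0.0405] op 0.19326142719479536 x [ 0.0008  0.0005 -1.    ] y [0.0103 0.9999 0.0005] yaw -0.5886352616936911 q [ 0.4273  0.9371 -0.3853  1.6264  0.503   0.6777  1.3473]
```

View pics/s7c.png

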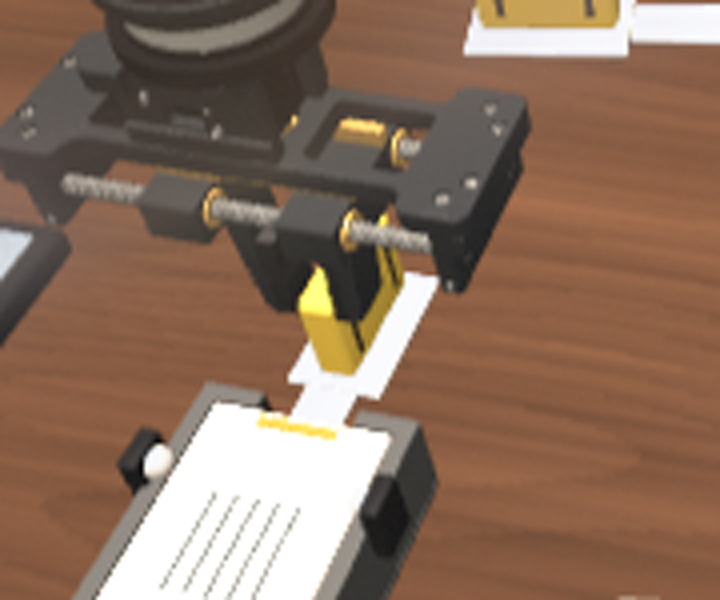

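Emit:
{"op": "send_rows", "data": {
  "commands": [0, 0, 0.03, 0, 0, 0, 1, 0, 0, 0.024, 0, 0, 0, 1, 0, 0, 0, 0, 0, 0, 1]
}}

```text
clock: 6.95
tool_pos: [0.6094, -0.1849, 0.0637]
eef_rot: [0.004, 0.708, -0.003, 0.706]
contact_force: [-1.0, -0.6, -4.6]
opening: 0.196
```

```bash
python3 -c "
from h import *
st(); snap('scene','s8')
crop('s8',60,150,240,300,4,'s8c')"
```

```text
t 6.95 p [ 0.6094 -0.1849  0.0637] F [-1.0088 -0.5921 -4.5641] M [ 0.0059  0.1161 -0.0091] op 0.19551076388045696 x [-0.0039  0.0004 -1.    ] y [0.0102 0.9999 0.0003] yaw -0.5854734473820298 q [ 0.4335  0.9169 -0.3951  1.6256  0.4923  0.7039  1.3562]
```

View pics/s8c.png

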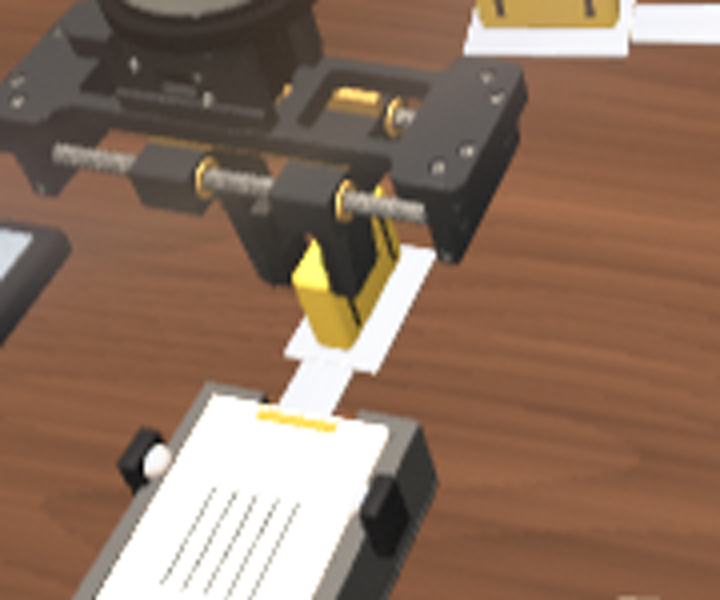

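Emit:
{"op": "send_rows", "data": {
  "commands": [0.008, 0, 0.03, 0, -0.004, 0, 1, 0.002, 0, 0.02, 0, -0.002, 0, 1, 0, 0, 0, 0, 0, 0, 1]
}}

```text
clock: 7.3
tool_pos: [0.6111, -0.1851, 0.0771]
eef_rot: [0.004, 0.705, -0.004, 0.709]
contact_force: [-0.2, -0.6, -1.9]
opening: 0.193
```

```bash
python3 -c "
from h import *
st(); snap('scene','s9')
crop('s9',60,150,240,300,4,'s9c')"
```

```text
t 7.3 p [ 0.6111 -0.1851  0.0771] F [-0.1942 -0.6123 -1.8725] M [ 0.06   -0.0119 -0.0029] op 0.1926413393022828 x [ 0.005   0.0002 -1.    ] y [0.0104 0.9999 0.0002] yaw -0.5970489776056099 q [ 0.4392  0.8974 -0.4038  1.6242  0.4851  0.7162  1.3622]
```

View pics/s9c.png

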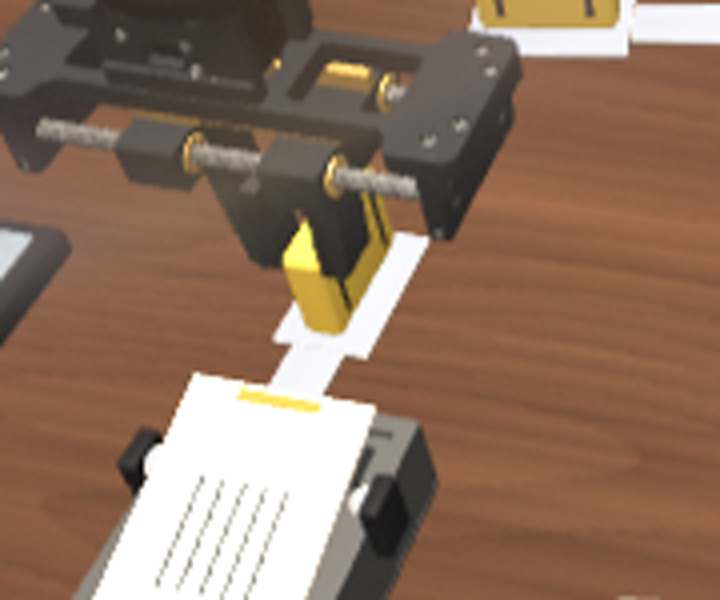

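Emit:
{"op": "send_rows", "data": {
  "commands": [0.002, 0, 0.02, 0, 0.001, 0, 1, 0, 0, 0, 0, 0, 0, 1, 0, 0, 0, 0, 0, 0, 1]
}}

```text
clock: 7.65
tool_pos: [0.612, -0.1852, 0.0827]
eef_rot: [0.004, 0.706, -0.004, 0.709]
contact_force: [-0.4, 0.2, -2.0]
opening: 0.192
```

```bash
python3 -c "
from h import *
st(); snap('scene','s10')
crop('s10',60,150,240,300,4,'s10c')"
```

```text
t 7.65 p [ 0.612  -0.1852  0.0827] F [-0.393   0.2488 -1.9827] M [0.0171 0.0296 0.0081] op 0.19228441223547643 x [ 0.004 -0.    -1.   ] y [0.0105 0.9999 0.    ] yaw -0.5989893454147324 q [ 0.4406  0.8911 -0.408   1.6177  0.4801  0.7299  1.3668]
```

View pics/s10c.png

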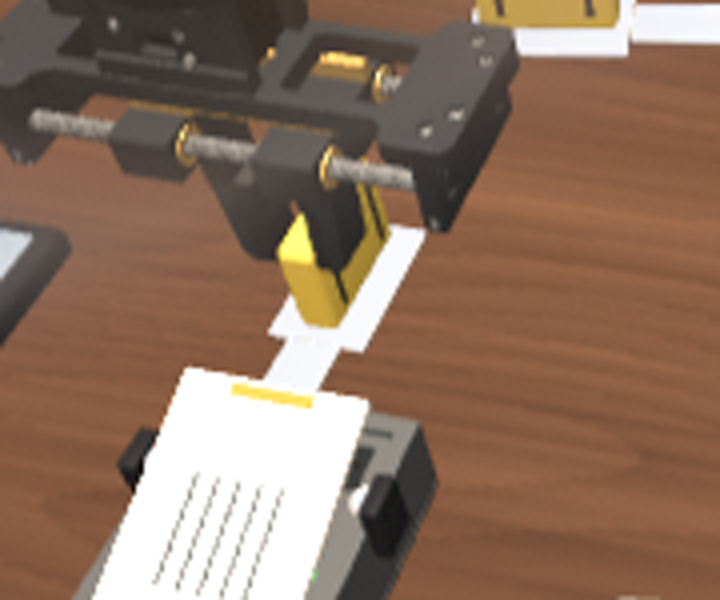

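Emit:
{"op": "send_rows", "data": {
  "commands": [0, 0, -0.02, 0, 0, 0, 1, 0, 0, -0.02, 0, 0, 0, 1, 0, 0, -0.02, 0, 0, 0, 1, 0, 0, -0.02, 0, 0, 0, 1, 0, 0, -0.008, 0, 0, 0, 1, 0, 0, 0, 0, 0, 0, 1]
}}

```text
clock: 8.3
tool_pos: [0.6115, -0.185, 0.0577]
eef_rot: [0.004, 0.706, -0.003, 0.708]
contact_force: [0.3, 0.6, -1.4]
opening: 0.192
```

```bash
python3 -c "
from h import *
st(); snap('scene','s11')
crop('s11',60,150,240,300,4,'s11c')"
```

```text
t 8.3 p [ 0.6115 -0.185   0.0577] F [ 0.2965  0.5534 -1.386 ] M [ 0.0878 -0.016  -0.0245] op 0.1922922185802691 x [ 0.0026  0.0004 -1.    ] y [0.0102 0.9999 0.0004] yaw -0.5836618064912428 q [ 0.4312  0.925  -0.3903  1.6283  0.4986  0.6862  1.3512]
```

View pics/s11c.png

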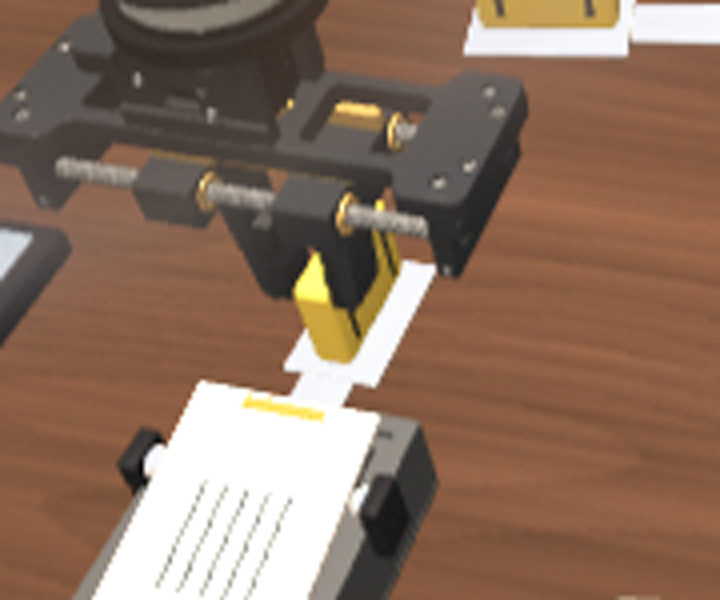

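The cover rests on its clips while the blade sits lower. I'll pull the blade straight back.

Emit:
{"op": "send_rows", "data": {
  "commands": [-0.03, 0, 0, 0, 0, 0, 1, -0.06, 0, 0, 0, 0, 0, 1, -0.06, 0, 0, 0, 0, 0, 1, -0.06, 0, 0, 0, 0, 0, 1, -0.06, 0, 0, 0, 0, 0, 1, -0.06, 0, 0, 0, 0, 0, 1, -0.04, 0, 0, 0, 0, 0, 1, 0, 0, 0, 0, 0, 0, 1]
}}

```text
clock: 9.15
tool_pos: [0.5134, -0.1851, 0.0603]
eef_rot: [0.004, 0.705, -0.004, 0.709]
contact_force: [-1.0, -0.1, -1.9]
opening: 0.189
```

```bash
python3 -c "
from h import *
st(); snap('scene','s12')
crop('s12',60,150,240,300,4,'s12c')"
```

```text
t 9.15 p [ 0.5134 -0.1851  0.0603] F [-0.9552 -0.1458 -1.8867] M [-0.0023 -0.0299  0.02  ] op 0.18881623738008468 x [ 0.0052 -0.0001 -1.    ] y [ 0.0113  0.9999 -0.    ] yaw -0.6492137190076048 q [ 0.4618  0.831  -0.336   1.9232  0.5591  0.4748  1.2835]
```

View pics/s12c.png

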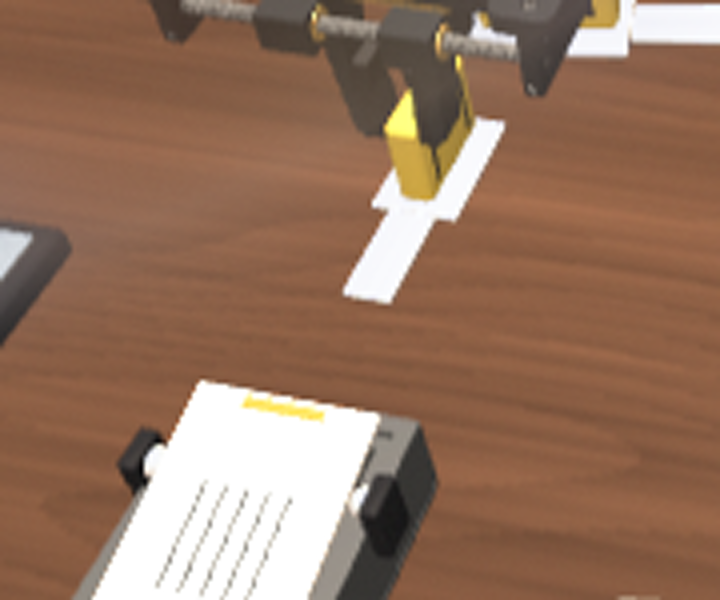

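Emit:
{"op": "send_rows", "data": {
  "commands": [0, 0, -0.06, 0, 0.003, 0, 1, 0, 0, -0.06, 0, 0, 0, 1, 0, 0, -0.02, 0, 0, 0, 1, 0, 0, 0, 0, 0, 0, 1]
}}

```text
clock: 9.6
tool_pos: [0.5181, -0.1847, 0.023]
eef_rot: [0.004, 0.705, -0.004, 0.709]
contact_force: [0.3, -0.5, -2.0]
opening: 0.193
```

```bash
python3 -c "
from h import *
st()"
```

```text
t 9.6 p [ 0.5181 -0.1847  0.023 ] F [ 0.2946 -0.4546 -2.0493] M [ 0.0759  0.0092 -0.0145] op 0.19329777068980597 x [ 0.0064  0.0003 -1.    ] y [0.0108 0.9999 0.0004] yaw -0.6188450550801273 q [ 0.4294  0.8948 -0.2869  1.9229  0.5948  0.4014  1.2512]
```

Emit:
{"op": "send_rows", "data": {
  "commands": [0, 0, -0.016, 0, 0.004, 0, 1, 0, 0, -0.01, 0, 0, 0, 1, 0, 0, 0, 0, 0, 0, 1]
}}

```text
clock: 9.9
tool_pos: [0.5193, -0.1844, 0.0161]
eef_rot: [0.004, 0.707, -0.004, 0.707]
contact_force: [-1.1, 0.0, -1.2]
opening: 0.193
```

```bash
python3 -c "
from h import *
st()"
```

```text
t 9.9 p [ 0.5193 -0.1844  0.0161] F [-1.1075  0.036  -1.1708] M [ 0.0532 -0.0163  0.0456] op 0.19312632869857996 x [ 0.001   0.0004 -1.    ] y [0.0105 0.9999 0.0005] yaw -0.5997095712313035 q [ 0.4245  0.9084 -0.2824  1.9153  0.5971  0.4003  1.249 ]
```

Emit:
{"op": "send_rows", "data": {
  "commands": [0, 0, -0.004, 0, 0, 0, 1, 0, 0, 0, 0, 0, 0, 1, 0, 0, 0, 0, 0, 0, 0.4, 0, 0, 0, 0, 0, 0, 0.4, 0, 0, 0, 0, 0, 0, 0.4, 0, 0, 0, 0, 0, 0, 0.4]
}}

```text
clock: 10.5
tool_pos: [0.5205, -0.1848, 0.0172]
eef_rot: [0.004, 0.706, -0.004, 0.708]
contact_force: [0.6, 0.5, 0.5]
opening: 0.533
```

```bash
python3 -c "
from h import *
st()"
```

```text
t 10.5 p [ 0.5205 -0.1848  0.0172] F [0.55   0.4575 0.4775] M [ 0.0709 -0.0258 -0.0221] op 0.5326221045475262 x [ 0.004  -0.0006 -1.    ] y [ 0.0108  0.9999 -0.0006] yaw -0.6163776607856482 q [ 0.4241  0.9066 -0.2818  1.915   0.5974  0.3992  1.2485]
```

Released, and the load is gone. I'll go up and then back away to see.

Emit:
{"op": "send_rows", "data": {
  "commands": [0, 0, 0.06, 0, 0, 0, 0.4, 0, 0, 0.1, 0, 0, 0, 0.4, 0, 0, 0.12, 0, 0, 0, 0.4, 0, 0, 0.16, 0, 0, 0, 0.4, -0.05, 0.1, 0.16, 0, 0, 0, 0.4, -0.05, 0.16, 0, 0, 0, 0, 0.4, -0.05, 0.16, 0, 0, 0, 0, 0.4, 0, 0.16, 0, 0, 0, 0, 0.4, 0, 0.16, 0, 0, 0, 0, 0.4, 0, 0, 0, 0, 0, 0, 0.4]
}}

```text
clock: 11.5
tool_pos: [0.4808, 0.0051, 0.1731]
eef_rot: [0.006, 0.704, -0.006, 0.71]
contact_force: [0.1, 0.1, -0.1]
opening: 0.604
```

```bash
python3 -c "
from h import *
st(); snap('scene','s13'); snap('top','t13')
crop('s13',60,150,240,300,4,'s13c')"
```

```text
t 11.5 p [0.4808 0.0051 0.1731] F [ 0.089   0.091  -0.1189] M [ 0.0053  0.0151 -0.0039] op 0.6041614024640212 x [ 0.0078  0.0008 -1.    ] y [0.0165 0.9999 0.0009] yaw -0.9463380333851715 q [ 0.1683  0.5862 -0.4285  2.0312  0.4201  0.6007  1.0077]
```

View pics/s13.png

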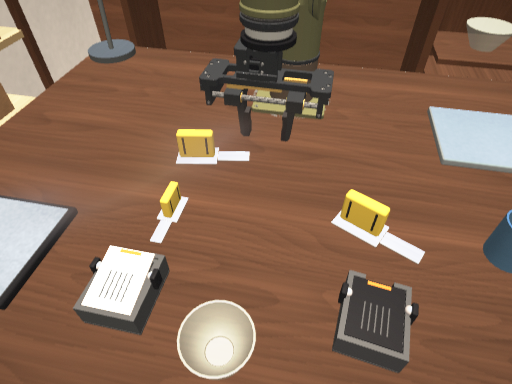

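View pics/s13c.png

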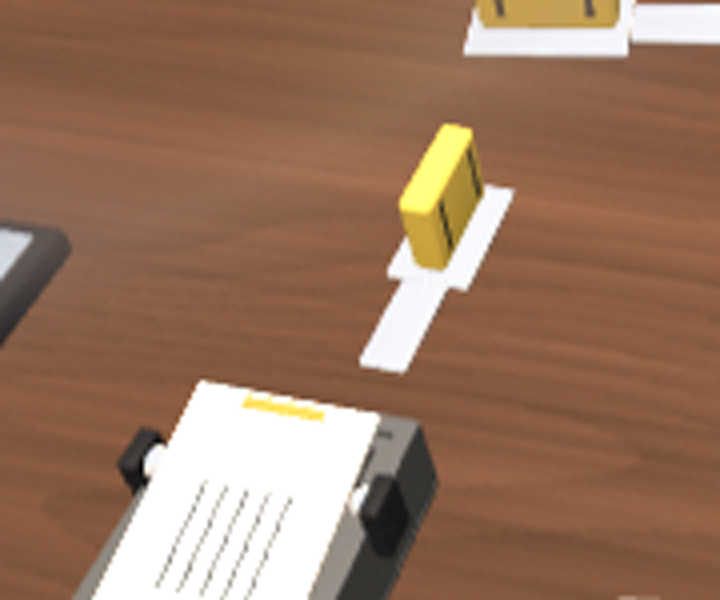

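View pics/t13.png

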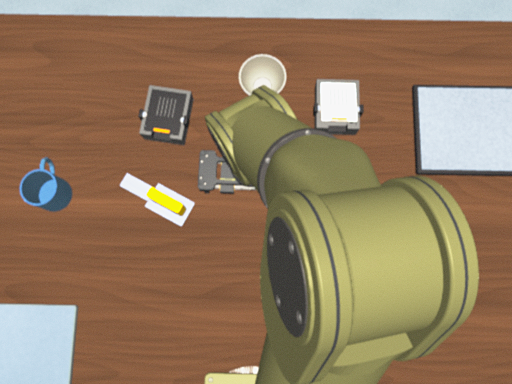

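```bash
python3 -c "
from h import *
for p in [(200,380),(380,412)]:
  o,d=ray('s13',up(p,4,60,150))
  t=(.655-o[0])/d[0]; print('cover corner at x=.655',o+t*d)
for p in [(360,365),(404,373),(513,189),(388,275)]: print(atz('s13',up(p,4,60,150),.003))
crop('t13',300,65,380,145,7,'t13c')
print(job.finish_job())"
```

```text
cover corner at x=.655 [ 0.655      -0.22419908  0.06717771]
cover corner at x=.655 [ 0.655      -0.14450005  0.06705227]
[ 0.59191063 -0.19507763  0.003     ]
[ 0.59213766 -0.1727021   0.003     ]
[ 0.46564866 -0.1625424   0.003     ]
[ 0.5361563  -0.20425691  0.003     ]
the job is handed in; nothing more can be done
None
```

The white cover is out of both side clips and staying up on its own. The blade tool is flat on the desk, released, and the job is handed in at about 11.6 s of the 48 s limit.

I picked up the smallest yellow-handled tool and slid its blade about 25–30 mm past the notch. I then lifted it about 33 mm from where it went in. Vertical wrist force reached about 4.6 N in the readings between moves, so well under the limits. I lowered the blade clear, pulled it straight back, laid the tool down and opened the gripper.

- **White cover:** after the arm moved away, both front top corners measured about 67 mm high. That is about 17 mm above seated, inside the expected 15–19 mm.
- **Tool:** its base and blade corners measured at desk level match its known size, with the tip about 54 mm short of the box.
- **Black cover:** it looks seated and untouched in the last pictures.
- **Robot:** it was touching nothing at hand-in, with contact force near zero.

No check failed. The arm drifted a few millimetres while descending, and I corrected that before gripping and before inserting the blade.

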